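# Check the fresh loaf with the infrared thermometer, then shut the bread bin

### The arm

A 7-joint arm with a two-finger parallel gripper is mounted at the origin on the work surface. World frame = base frame: x ahead of the robot, y to its left, z up, the work surface at z = 0. Lengths are in m, angles in rad, forces in N, time in s.
With the tool pointing down it reaches from about 0.4 to 0.9 m from the base axis. Payload 5.6 kg.
Tool frame: the origin (TCP) lies midway between the tips of the shut fingers; the grasp point (between the pads) lies 19 mm behind it; z points along the fingers, y is the line along which they close (so a half turn about z gives the same grasp; the last joint's range is limited). The gripper opens to 92 mm and grips with 3 to 60 N. Pads are 20 mm wide; open, the fingers measure 128 mm over their backs; the gripper's body (75 mm by 189 mm) begins 69 mm behind the grasp point.
Start: joints at [1.297, 0.468, -0.012, 1.603, 0.006, 1.071, -0.056], TCP at [0.149, -0.633, 0.215] pointing down, gripper open.
Joint ranges: [-2.53, 2.53], [-0.31, 2.02], [-1.57, 1.55], [0.28, 2.44], [-1.29, 4.43], [0.15, 1.84], [-2.92, 2.92]. Speed limits (rad/s): [2.57, 2.57, 3.14, 3.14, 3.14, 3.14, 3.14].

### API

Orientations are given as a 3x3 rotation matrix whose columns are the frame's x, y, z axes.
In Python, from station import env, effector, solver, viewer, workorder, search_frame, tip_of gives the robot as it stands. Calls block until the motion is done:
- env.reach(position, orientation): joint-space move of the TCP to a pose.
- env.movel(position, frame=None, rate=0.15): straight line of the TCP; frame=None keeps the orientation; rate is the mean speed in m/s.
- env.goto_joints(angles): joint-space move.
- effector.release() and effector.grasp(squeeze=None): open the fingers fully, or close them until they stop; squeeze is the grip in N (None keeps the last).
- env.pause(seconds).
- solver.inverse_kinematics(position, orientation): joint angles nearest the present ones, or None.
- env.sense(): the state.
- viewer.read_camera(name): name is "scene" or "top"; returns (picture, depth): 384x512x3 uint8, red, green, blue; 384x512 float32, m along the optical axis (not along the pixel's ray), 0 where there is no reading.
- viewer.camera_info(name): a dict with "intrinsics" (3x3 intrinsics, pixels), "dist_coeffs" ([k1, k2, p1, p2, k3] as OpenCV has them; the pictures are not rectified), "eye" and "rotation" of the camera in the world. Camera axes: x right, y up, looking along -z (the intrinsics and any distortion apply to the point x, -y, -z); pixel columns grow to the right and rows downward; lengths in m; the calibration is good to about 2 mm. A picture is of the moment at which its call begins. camera_info takes no time and is no camera call.
A pose or a line that the arm cannot do raises env.PlanningError and nothing moves.
- workorder.finish_job(): hands the job in; it is judged then, once.
Trained networks look in the newest picture that a camera, given by its name, has taken for a name from the list of things; names that differ only in an ending like _2 or _b are one class to them, and where a whole thing is asked for, a point or a joint stands for the part that bears it (a point fixed in the world has none). Each returns a list of dicts, best first, with "score" (0 to 1); they miss things now and then, are a little off and sometimes report something else, mostly with a low value. They report only what shows in the picture. A call takes as long as a camera call. They do not tell look-alikes from the thing itself.
- search_frame(camera, name): "at" ([x, y, z] in m, in world coordinates, good to about 4 mm: the middle of the surface that is visible of it).
- tip_of(camera, name): "at" ([x, y, z] in m, in world coordinates, good to about 4 mm: a listed point, or the origin of a listed thing).
The state is a dict: "t": time; "joint_positions": joint angles; "joint_velocities": joint speeds; "tau": joint torques, N m; "ee_pos": TCP position; "tcp_rot": TCP orientation; "wrist_force": force on the tool from outside, world axes, zero at the start; "moment": the same for the moment, N m; "gripper_width": finger opening in m; "grasp_force": force on a finger pad.
Only numpy, scipy, OpenCV 4.12 (cv2) and the standard library are available. Lean on these libraries where they do the work, as an engineer would, in place of code of your own. Each camera call takes 0.05 s, during which the arm holds its last target. There are 200 camera calls.

### The job

Before the bread bin is shut, check that the fresh loaf has cooled: lift the pocket infrared thermometer out of the cutlery caddy, aim it square at the middle of the loaf's crust in the open tilt-out drawer with its lens about 7 cm away, and hold it steady there for two seconds. Then stand the thermometer back in the caddy, lens end down, and push the drawer fully shut without slamming it. The thermometer must not touch the bread or the bin, and everything else stays where it is.

Things in the scene. Friction and masses are not known exactly. Their poses are not given: they have to be found in the camera images.
- thermometer: Pocket infrared thermometer, a 165 mm stick standing lens down in a caddy compartment. Origin: centre of the lens face; z up the stick (it looks along -z). Black nose 24 mm round to z = 32 mm, white body 22 (x) x 34 (y) mm to z = 150, black cap 17 x 27 to 165; display on the -x face. Loose, 60 to 100 g, switched on already. Grip it across x near z = 130 mm, above the caddy's rim.
- spot (a point): The thermometer's measuring point, in the air 70 mm straight ahead of its lens (at z = -70 mm in the thermometer's frame). Same axes as the thermometer.
- crust (a point): Middle of the top of the loaf's crust. The brown loaf (100 x 220 x 74 mm, rounded, five pale slashes) lies wedged in the bin's open drawer and tips with it. z: square to the crust, out of it, 0.40 to 0.60 rad from vertical towards the bin's front; y: along the loaf.
- drawer (a joint): Tilt of the bin's tilt-out drawer, rad: 0 fully shut, grows as it tips out; starts at 0.75 to 0.95, stops at 1.0. Stiff hinge (0.95 N m): it stays where it is left; pushing at the handle takes up to 8 N. Front panel 296 mm wide, 205 mm high, 8 mm thick, leaning out (value - 0.35) rad, so 0.35 back when shut. Side walls reach 150 mm up the panel, 60 mm at the back.
- drawer_handle (a point): Middle of the drawer's handle: a level steel bar, 100 mm long, about 10 mm thick, 35 mm in front of the panel (39 mm in front of the hinge plane), 170 mm up the panel from the hinge. z: up along the panel; x: square to the panel, into the bin.
- bin: Green enamel bread bin, fixed, 300 mm wide (y), 210 deep (x), 251 high; the front slopes back, so its top begins 72 mm behind the foot of the front. Origin: middle of the front lower edge, on the counter; x from the front into the bin. The drawer's hinge is the level line along y through x = 0, z = 50 mm. Left or right of the caddy, turned up to 0.3 rad.
- caddy: Grey plastic cutlery caddy, fixed, an open box 90 (x) x 235 (y) x 100 mm high, walls and floor 3 mm. Three compartments in a row along y, centres at y = -77, 0 and 77 mm, each 84 x 74 mm inside. Origin: centre of its underside. Thermometer, muddler and pastry brush each stand in one of them, in any order.
- muddler: Turned wooden muddler, up to 37 mm in diameter, 165 mm high, standing in a caddy compartment. Loose bystander. Origin: centre of its foot.
- pastry_brush: Flat pastry brush, 39 x 23 mm at its steel ferrule, 162 mm high, standing on its bristles in a caddy compartment. Loose bystander. Origin: centre of its foot.
- saucer: Blue ceramic saucer, 150 mm in diameter, 20 mm high, on the counter. Loose bystander. Origin: centre of its underside.
- cake_server: Steel cake server lying flat, 265 mm long, 11 mm high at the handle. Loose bystander. Origin: near its middle, on the counter.
- spatula: Grey silicone spatula with a wooden handle lying flat, 265 mm long, 14 mm high. Loose bystander. Origin: near its middle, on the counter.
There are look-alikes about, which are no part of the job. Leave any orange look-alike of the thermometer alone.

How it is judged:
On the way, in this order (a step that is already met when the one before it is completed fails the run):
1. the thermometer has been lifted clear out of the caddy: its lens is more than 20 mm above the rim (z of thermometer in the frame of caddy above 0.12 m), for 0.1 s.
2. aimed at the loaf, still for 1.5 s: measuring point within 25 mm of the crust's middle along and across it, 30 mm square to it; axis within 0.25 rad of square; under 20 mm/s and 0.15 rad/s (x of spot in the frame of crust between -0.025 and 0.025 m and y of spot in the frame of crust between -0.025 and 0.025 m and z of spot in the frame of crust between -0.03 and 0.03 m and angle between the z axis of thermometer and the z axis of crust, either way round below 0.25 rad and linear speed of thermometer below 0.02 m/s and angular speed of thermometer below 0.15 rad/s), for 1.5 s.
At the end, for the whole second after the job is handed in: The thermometer is at rest in the caddy, let go, lens end down on the floor of a compartment (lens less than 30 mm above the caddy's underside; leaning on a wall, up to 0.7 rad, is fine), and the drawer is fully shut (joint below 0.05 rad). Nothing else has been moved (x of thermometer in the frame of caddy between -0.045 and 0.045 m and y of thermometer in the frame of caddy between -0.117 and 0.117 m and z of thermometer in the frame of caddy below 0.03 m and angle between thermometer's own z axis and vertical below 0.7 rad and linear speed of thermometer below 0.02 m/s and value of joint drawer below 0.05 rad); the robot touches nothing.
It fails at once if the thermometer touches the bread, the drawer or the bin (over 1 N) (contact force between thermometer and bin above 1 N).
It fails at once if the drawer is slammed (closing faster than 2.5 rad/s) (velocity of joint drawer below -2.5 rad/s).
It fails at once if the saucer, cake server, or spatula is moved by more than 30 mm (distance of any of saucer, cake_server, spatula from where it was at the start of the episode above 0.03 m).
It fails at once if the muddler or the pastry brush is taken out of its place in the caddy (its foot moved by more than 60 mm) (distance of any of muddler, pastry_brush from where it was at the start of the episode above 0.06 m).
It also fails if it takes over 67 s, if anything falls off the work surface, if the arm or the gripper's body presses on something with over 40 N, if the wrist force passes 120 N, or if a joint passes its speed limit or range.

## Working session

There is one attempt and no reset: what is moved stays moved. The work goes in short steps, each a Python script; the robot and the scene stay as the last script left them, time stands still between calls to the robot, and variables do not carry over. Pictures are saved under pics/ and viewed, at most 10 in all, crops included, and the job is handed in when it is done.

```bash
mkdir -p pics; ls; python3 - <<'E'
from station import *
import cv2,numpy as np
for c in("scene","top"):
    p,d=viewer.read_camera(c); cv2.imwrite(f"pics/{c}0.png",p[:,:,::-1]); np.save(f"pics/{c}0.npy",d)
    i=viewer.camera_info(c); print(c,i)
    for n in("thermometer","crust","drawer_handle","caddy","bin","muddler","pastry_brush","saucer"):
        try: print(n,[(np.round(x["at"],3),round(x["score"],2)) for x in tip_of(c,n)][:4])
        except Exception as e: print(n,e)
print(env.sense()["t"])
E
```

```text
pics
scene {'intrinsics': array([[496.09142128,   0.        , 260.11510993],
       [  0.        , 496.09142128, 201.20817681],
       [  0.        ,   0.        ,   1.        ]]), 'dist_coeffs': array([-0.12047822,  0.        ,  0.        ,  0.        ,  0.        ]), 'eye': array([-0.17343594,  0.81267724,  1.252978  ]), 'rotation': array([[-0.73112162,  0.51410363, -0.44850712],
       [-0.68201451, -0.53357819,  0.5001505 ],
       [ 0.01781557,  0.67155921,  0.74073669]])}
thermometer [(array([ 0.559,  0.428, -0.004]), 0.86), (array([ 0.511,  0.319, -0.001]), 0.8), (array([0.61 , 0.306, 0.001]), 0.53)]
crust [(array([ 0.634, -0.264,  0.152]), 0.97)]
drawer_handle [(array([ 0.502, -0.232,  0.179]), 0.85)]
caddy [(array([0.617, 0.229, 0.001]), 0.62)]
bin [(array([ 0.614, -0.26 , -0.005]), 0.85)]
muddler [(array([0.62 , 0.156, 0.003]), 0.49)]
pastry_brush [(array([0.625, 0.233, 0.002]), 0.84)]
saucer [(array([ 0.424, -0.027, -0.002]), 0.81), (array([ 0.366, -0.278,  0.003]), 0.31)]
top {'intrinsics': array([[421.89121482,   0.        , 251.97647756],
       [  0.        , 421.89121
[... 344 characters left out ...]
0.16410602,  0.98639162]])}
thermometer [(array([0.509, 0.319, 0.003]), 0.78), (array([0.552, 0.422, 0.002]), 0.72), (array([0.606, 0.316, 0.004]), 0.59)]
crust [(array([ 0.632, -0.263,  0.153]), 0.92)]
drawer_handle [(array([ 0.501, -0.232,  0.179]), 0.68), (array([ 0.634, -0.265,  0.153]), 0.48), (array([0.625, 0.227, 0.006]), 0.19)]
caddy [(array([0.62 , 0.235, 0.001]), 0.74)]
bin [(array([ 0.618, -0.26 , -0.002]), 0.95), (array([0.606, 0.311, 0.004]), 0.69)]
muddler [(array([0.62 , 0.158, 0.001]), 0.69), (array([ 0.634, -0.266,  0.15 ]), 0.44)]
pastry_brush [(array([0.621, 0.225, 0.004]), 0.61)]
saucer [(array([ 0.418, -0.028,  0.   ]), 0.94), (array([ 0.618, -0.258, -0.005]), 0.31)]
0.9
```

View pics/scene0.png

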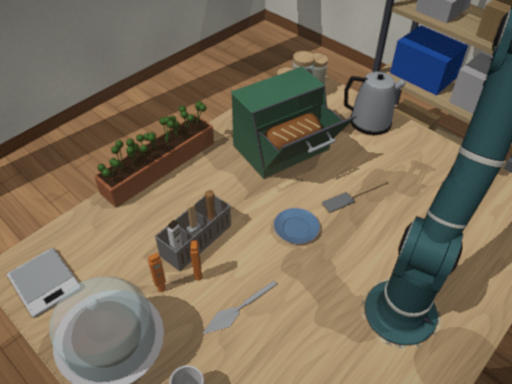

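View pics/top0.png

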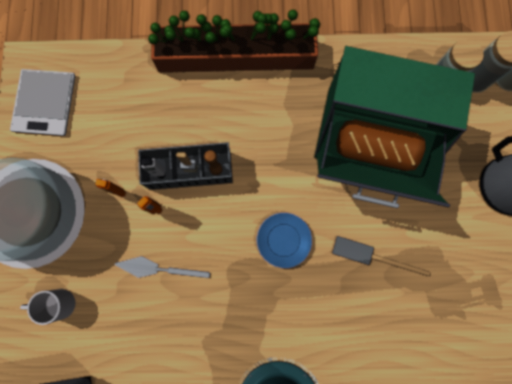

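The scene picture shows the bin at about (290,115) with its drawer tipped out, and the caddy at (195,230). The white thermometer is in the caddy's near-left compartment at (175,235), and two orange look-alikes stand in front at (157,272) and (196,260). Next I'll take precise measurements from the point clouds.

```bash
cat > h.py <<'E'
from station import *
import cv2,numpy as np
def cloud(c,d):
    i=viewer.camera_info(c); h,w=d.shape
    u,v=np.meshgrid(np.arange(w),np.arange(h))
    n=cv2.undistortPoints(np.stack([u,v],-1).reshape(-1,1,2).astype(float),i["intrinsics"],i["dist_coeffs"]).reshape(h,w,2)
    P=np.stack([n[...,0]*d,-n[...,1]*d,-d],-1)@i["rotation"].T+i["eye"]
    P[d==0]=np.nan; return P
E
python3 - <<'E'
from h import *
for c in("scene","top"):
    d=np.load(f"pics/{c}0.npy"); P=cloud(c,d); im=cv2.imread(f"pics/{c}0.png")
    def sel(lo,hi): return np.all((P>lo)&(P<hi),-1)
    m=sel([.55,.27,.11],[.66,.36,.2]); Q=P[m]; C=im[m]
    print(c,len(Q))
    for q,k in zip(Q,C): print(np.round(q*1000).astype(int),k, end=";")
    print()
    m=sel([.5,.08,.09],[.72,.37,.106]); r=cv2.minAreaRect(P[m][:,:2].astype(np.float32)*1000); print("caddy",r)
    m=sel([.5,-.55,.243],[.95,.0,.262]); r=cv2.minAreaRect(P[m][:,:2].astype(np.float32)*1000); print("bintop",r)
    hsv=cv2.cvtColor(im,cv2.COLOR_BGR2HSV)
    m=sel([.54,-.40,.08],[.76,-.12,.22])&(hsv[...,0]<22)&(hsv[...,1]>60)&(hsv[...,2]>60)
    Q=P[m]; print("loaf",len(Q),Q.min(0),Q.max(0),Q.mean(0))
    # fit quadric in rough loaf frame
    ctr=np.array([.633,-.264,.152]); Q=Q[np.linalg.norm(Q-ctr,axis=1)<.025]
    X=Q-ctr; s=np.linalg.svd(X-X.mean(0))[2]; n=s[2]*np.sign(s[2][2]); print("crust n",n,"tilt",np.arccos(n[2]),"az",np.arctan2(-n[1],-n[0]),"pt",Q.mean(0))
    if c=="scene": cv2.imwrite("pics/crop0.png",cv2.resize(im[180:300,130:250],(600,600),interpolation=cv2.INTER_CUBIC))
E
```

```text
scene 199
[613 306 169] [62 83 99];[613 302 165] [59 78 91];[611 311 169] [51 65 77];[612 307 166] [38 44 52];[605 304 169] [38 45 52];[605 302 167] [43 49 55];[613 317 169] [ 77 102 121];[611 315 169] [51 64 76];[612 311 165] [36 44 51];[608 310 168] [39 44 52];[604 309 170] [35 42 50];[605 306 166] [34 41 50];[603 304 166] [32 40 48];[604 300 162] [38 46 52];[611 322 171] [ 71  94 114];[613 317 165] [52 65 76];[613 314 163] [37 44 54];[608 314 167] [36 42 50];[604 313 169] [36 45 51];[601 312 170] [36 42 50];[599 310 170] [33 41 50];[600 306 166] [33 41 48];[599 303 164] [42 49 56];[613 324 166] [ 74  97 116];[610 323 169] [45 56 67];[608 321 168] [39 43 52];[607 318 166] [34 43 50];[604 317 168] [36 42 51];[601 316 169] [35 42 52];[602 312 165] [32 40 48];[600 310 165] [31 40 48];[601 306 161] [44 52 57];[602 302 156] [71 75 80];[612 326 164] [56 71 83];[611 323 163] [34 41 48];[606 323 167] [37 44 51];[605 320 165] [36 45 52];[600 320 170] [35 43 52];[599 318 168] [29 40 47];[600 313 163] [32 38 48];[598 312 164] [45 51 57];[602 302 152] [105 107 110];[602 299 150] [108 110 114];
[... 9092 characters left out ...]
5 323 124] [33 33 32];[596 322 118] [36 36 35];[596 319 119] [38 39 38];[596 316 118] [39 39 38];[597 315 115] [38 38 38];[597 312 114] [38 38 38];[597 310 113] [40 40 39];[597 307 115] [43 43 42];[595 323 112] [42 41 41];
caddy ((586.4767456054688, 231.09713745117188), (158.29360961914062, 236.7371368408203), 4.597744941711426)
bintop ((750.8217163085938, -294.40167236328125), (306.50421142578125, 146.55429077148438), 75.83109283447266)
loaf 2447 [ 0.542555   -0.39886556  0.12638362] [ 0.69632502 -0.1643831   0.18930198] [ 0.64145887 -0.26358693  0.15119351]
crust n [-0.46909244  0.12002931  0.87495442] tilt 0.5054546425134089 az -0.25050095044235743 pt [ 0.633776   -0.26432293  0.15076018]
```

View pics/crop0.png

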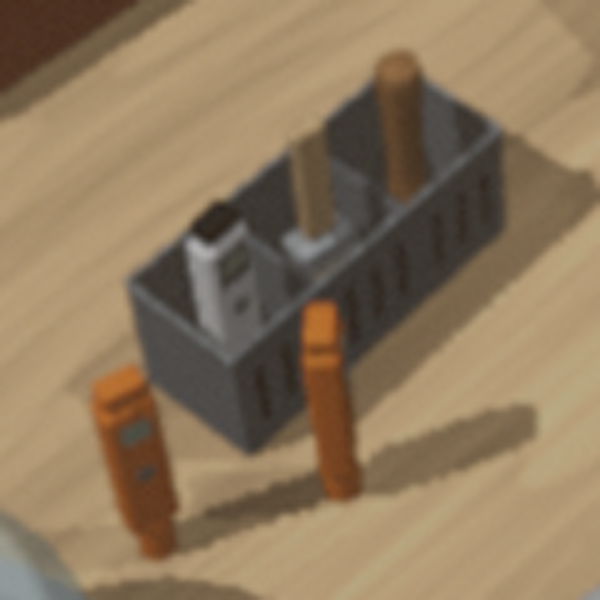

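The crop shows the thermometer standing upright at (220,270), and both orange look-alikes are outside the caddy. Measured pose: centre (0.6075, 0.314), yaw about 0.06. The crust is at (0.633, -0.264, 0.151), tilt 0.51, yaw -0.248. I'll check IK for all the key poses first, then grasp.

```bash
cat >> h.py <<'E'
from scipy.spatial.transform import Rotation as R
TH=np.array([.6075,.314,0]); YT=.06
CR=np.array([.633,-.264,.151]); YB=-.248; TILT=.51
RB=R.from_euler('z',YB).as_matrix()          # bin axes
n=RB@[-np.sin(TILT),0,np.cos(TILT)]
def tool(z,y):                                # z axis, y closing direction
    z=np.array(z)/np.linalg.norm(z); y=y-z*(y@z); y/=np.linalg.norm(y)
    return np.stack([np.cross(y,z),y,z],1)
def RG(s): return tool([0,0,-1.],s*np.array([np.cos(YT),np.sin(YT),0]))
def RA(roll):
    y0=RB[:,1]; return tool(-n,R.from_rotvec(roll*n).apply(y0))
TP=.35
def RP(s): return tool(RB@[np.sin(TP),0,-np.cos(TP)],s*RB[:,1])
E
python3 - <<'E'
from h import *
ik=solver.inverse_kinematics
f=lambda q: None if q is None else np.round(q,2)
for s in(1,-1):
    print("grasp",s,f(ik(TH+[0,0,.114],RG(s))),f(ik(TH+[0,0,.36],RG(s))))
for r in np.arange(-3,3.2,.5):
    print("aim",r,f(ik(CR+n*.181,RA(r))),f(ik(CR+n*.28,RA(r))))
for s in(1,-1): 
  for p in([-.17,0,.15],[-.13,0,.145],[.02,0,.19]): print("push",s,f(ik(np.array([.616,-.26,0])+RB@p,RP(s))))
E
```

```text
grasp 1 [ 0.1   0.9  -1.02  1.54  0.81  1.17 -1.03] [ 0.06  0.63 -0.99  1.28  0.52  1.5  -0.82]
grasp -1 [ 0.2   1.11 -1.34  1.53  1.09  1.38  1.97] [ 0.16  0.79 -1.33  1.27  0.76  1.61  2.18]
aim -3.0 [ 0.87  0.08 -0.49  2.   -0.06  0.56 -1.24] [ 1.02 -0.09 -0.54  1.96 -0.22  0.78 -1.09]
aim -2.5 [ 0.92  0.09 -0.54  2.   -0.05  0.56 -0.75] [ 1.04 -0.09 -0.56  1.96 -0.22  0.78 -0.59]
aim -2.0 [ 0.94  0.09 -0.56  2.   -0.04  0.56 -0.25] [ 1.   -0.1  -0.53  1.96 -0.22  0.78 -0.09]
aim -1.5 [ 0.91  0.09 -0.53  2.   -0.05  0.56  0.25] [ 0.93 -0.1  -0.46  1.96 -0.21  0.78  0.39]
aim -1.0 [ 0.86  0.08 -0.47  2.   -0.06  0.56  0.76] [ 0.83 -0.1  -0.37  1.96 -0.19  0.77  0.88]
aim -0.5 [ 0.78  0.08 -0.4   2.01 -0.08  0.56  1.27] [ 0.74 -0.1  -0.29  1.97 -0.18  0.77  1.36]
aim 0.0 [ 0.81  0.08 -0.42  2.   -0.07  0.56  1.77] [ 0.75 -0.1  -0.29  1.97 -0.18  0.77  1.86]
aim 0.5 [ 1.51  0.23 -1.22  1.97  0.3   0.59  1.97] [-0.52 -0.25  0.8   2.02  0.21  0.79  2.02]
aim 1.0 [ 1.51  0.23 -1.22  1.97  0.3   0.59  2.47] [-0.52 -0.25  0.8   2.02  0.21  0.79  2.52]
aim 1.5 [-0.7   0.01  1.14  2.08 -0.19  0.57 -2.89] [ 0.83 -0.1  -0.37  1.96 -0.19  0.77 -2.91]
aim 2.0 [ 0.65  0.07 -0.26  2.01 -0.11  0.56 -2.49] [ 0.84 -0.1  -0.38  1.96 -0.19  0.77 -2.4 ]
aim 2.5 [ 0.73  0.07 -0.34  2.01 -0.09  0.56 -2.  ] [ 0.9  -0.1  -0.43  1.96 -0.2   0.78 -1.89]
aim 3.0 [ 0.81  0.08 -0.43  2.   -0.07  0.56 -1.51] [ 0.98 -0.1  -0.51  1.96 -0.22  0.78 -1.38]
push 1 [ 1.05  0.23 -0.69  2.24  0.25  0.38  1.51]
push 1 [ 0.98  0.31 -0.64  2.16  0.35  0.4   1.41]
push 1 [ 0.88  0.49 -0.67  1.79  0.47  0.64  1.31]
push -1 [ 0.69  0.18 -0.29  2.26 -0.02  0.36 -1.39]
push -1 [ 0.6   0.25 -0.22  2.19  0.    0.37 -1.42]
push -1 [ 0.49  0.4  -0.16  1.82  0.05  0.58 -1.5 ]
```

```bash
python3 - <<'E'
from h import *
p=env.sense()["ee_pos"]
env.movel([p[0],p[1],.42],rate=.3)
env.reach(TH+[0,0,.36],RG(1)); print(env.sense()["t"],env.sense()["ee_pos"])
env.movel(TH+[0,0,.114],rate=.15)
s=env.sense(); print(s["t"],s["ee_pos"],s["wrist_force"])
effector.grasp(15); s=env.sense(); print(s["t"],s["gripper_width"],s["grasp_force"],s["wrist_force"])
for c in("scene","top"):
    q,d=viewer.read_camera(c); cv2.imwrite(f"pics/{c}1.png",q[:,:,::-1])
cv2.imwrite("pics/crop1.png",cv2.resize(cv2.imread("pics/scene1.png")[130:300,110:280],(600,600),interpolation=cv2.INTER_CUBIC))
E
```

```text
5.4 [0.60800505 0.31317413 0.35995052]
7.1917 [0.60794943 0.31436722 0.11498477] [ 0.53051526 -0.34013975 -0.49841206]
8.25 0.021747230242646794 14.999818950891495 [-0.06747691  0.69130315 -0.75002187]
```

View pics/crop1.png

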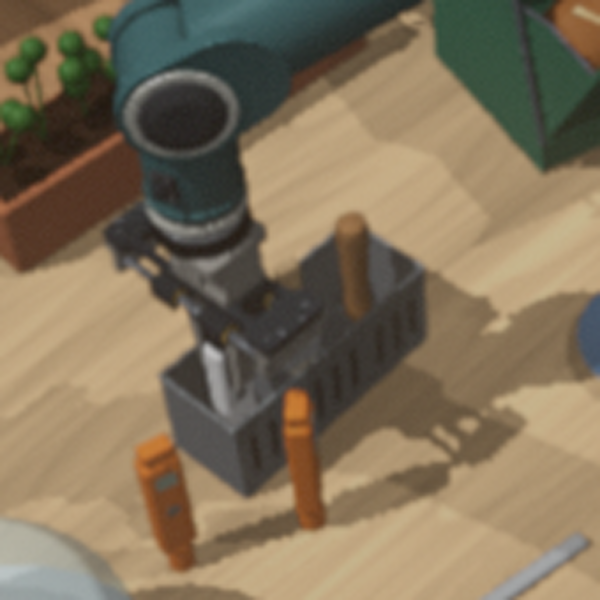

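The thermometer is gripped: the width is 21.7 mm, and the crop shows the body between the fingers at (215,370). Now I'll lift and aim.

```bash
python3 - <<'E'
from h import *
env.movel(TH+[0,0,.36],rate=.2)
s=env.sense(); print(s["t"],s["gripper_width"],s["wrist_force"])
env.reach(CR+n*.29,RA(-2.5)); print(env.sense()["t"])
env.movel(CR+n*.181,rate=.1); env.pause(.3)
s=env.sense(); print(s["t"],s["ee_pos"],CR+n*.181,s["tcp_rot"][:,2],-n,s["gripper_width"])
for c in("scene","top"):
    q,d=viewer.read_camera(c); cv2.imwrite(f"pics/{c}2.png",q[:,:,::-1])
    for k in("thermometer","crust","spot"): print(c,k,[(np.round(x["at"],3),round(x["score"],2)) for x in tip_of(c,k)][:4])
print("expect lens",CR+n*.07)
a=cv2.imread("pics/scene2.png")[60:210,200:400]; b=cv2.imread("pics/top2.png")[30:230,290:490]
cv2.imwrite("pics/aim.png",np.hstack([cv2.resize(a,(500,375)),cv2.resize(b,(300,375))[:, :300]]))
env.pause(.3)
E
```

```text
9.7333 0.021823542485777062 [-1.02336567 -0.3330605  -0.44594646]
11.7333
13.275 [ 0.54728609 -0.24249562  0.30928442] [ 0.54734327 -0.24231064  0.30896676] [ 0.47340761 -0.12056695 -0.87255306] [ 0.47324161 -0.11983074 -0.87274451] 0.02205334497068136
scene thermometer [(array([ 0.511,  0.32 , -0.   ]), 0.79), (array([ 0.559,  0.43 , -0.003]), 0.67), (array([ 0.596, -0.258,  0.218]), 0.66), (array([ 0.423, -0.029, -0.001]), 0.42)]
scene crust [(array([ 0.639, -0.261,  0.147]), 0.93)]
scene spot [(array([0.619, 0.158, 0.003]), 0.23)]
top thermometer [(array([0.51 , 0.323, 0.004]), 0.79), (array([ 0.597, -0.255,  0.214]), 0.58), (array([ 0.619,  0.235, -0.001]), 0.52), (array([0.556, 0.424, 0.005]), 0.51)]
top crust [(array([ 0.635, -0.263,  0.152]), 0.56)]
top spot []
expect lens [ 0.59987309 -0.25561185  0.21209212]
```

View pics/aim.png

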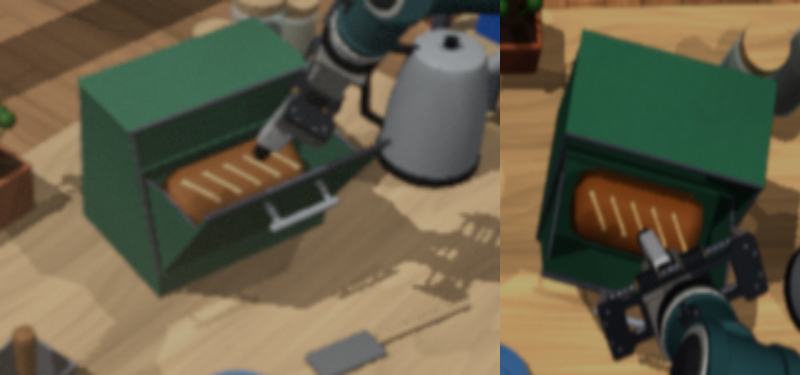

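The lens is seen at (0.596, -0.257, 0.216), within 5 mm of plan, and the picture shows it above the middle of the loaf (left half, (262,150)). I'll hold it here, then put it back.

```bash
python3 - <<'E'
from h import *
env.pause(2.2)
env.movel(CR+n*.29,rate=.12)
env.reach(TH+[0,0,.36],RG(1))
env.movel(TH+[0,0,.18],rate=.2)
env.movel(TH+[0,0,.117],rate=.06)
s=env.sense(); print(s["t"],s["ee_pos"],s["wrist_force"],s["gripper_width"])
effector.release(); env.pause(.3)
s=env.sense(); print(s["t"],s["gripper_width"])
env.movel(TH+[0,0,.36],rate=.2)
q,d=viewer.read_camera("scene"); cv2.imwrite("pics/scene3.png",q[:,:,::-1])
print(tip_of("scene","thermometer"),[ (np.round(x["at"],3),x["score"]) for x in tip_of("scene","drawer_handle")])
cv2.imwrite("pics/crop3.png",cv2.resize(q[130:300,110:280,::-1],(600,600),interpolation=cv2.INTER_CUBIC))
print(env.sense()["t"])
E
```

```text
21.4833 [0.60770162 0.31423194 0.11753428] [ 0.08103057 -0.00856878 -0.08897083] 0.021986631810019804
22.8917 0.09173670256645011
[{'at': [0.513, 0.3176, -0.0028], 'score': 0.83}, {'at': [0.6045, 0.3083, 0.0017], 'score': 0.8}, {'at': [0.5607, 0.4295, 0.0021], 'score': 0.57}, {'at': [0.6122, -0.2609, -0.0016], 'score': 0.21}] [(array([ 0.504, -0.232,  0.179]), 0.83)]
24.4083
```

View pics/crop3.png

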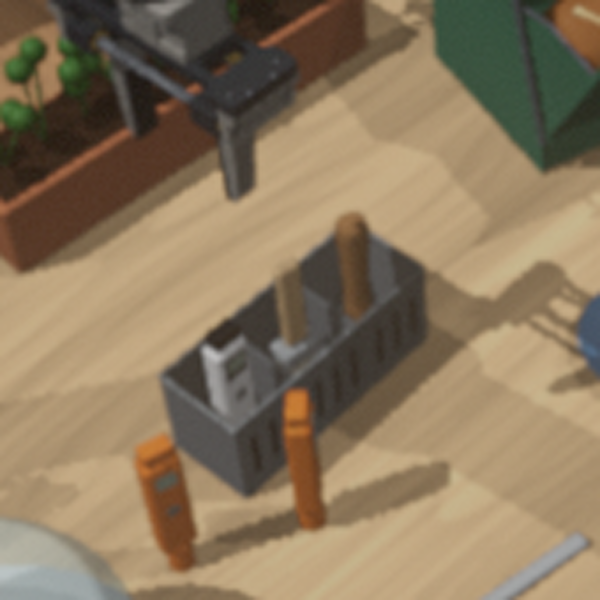

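The thermometer is standing in its compartment at (225,370), and the neighbours are undisturbed. Next I'll push the handle bar along its arc with the shut fingers.

```bash
cat >> h.py <<'E'
H0=np.array([.6165,-.26,.05])
u=RB@[np.cos(TP),0,np.sin(TP)]; zt=RB@[np.sin(TP),0,-np.cos(TP)]
def hand(a): return H0+RB@[-.17*np.sin(a)-.039*np.cos(a),0,.17*np.cos(a)-.039*np.sin(a)]
def tp(a,off): return hand(a)-u*off+zt*.03
E
python3 - <<'E'
from h import *
print(hand(.51))
effector.grasp(10)
env.reach(tp(.51,.075)+[0,0,.15],RP(-1))
env.movel(tp(.51,.075),rate=.15)
s=env.sense(); print(s["t"],s["wrist_force"],s["joint_positions"])
f0=s["wrist_force"]
for off in (.04,.03,.024,.018,.014,.010,.006):
    env.movel(tp(.51,off),rate=.06); s=env.sense(); f=(s["wrist_force"]-f0)@u
    print(off,round(f,1),round(s["t"],2))
    if f<-3: break
for a in (.4,.25,.1,-.05):
    env.movel(tp(a,off),rate=.08); s=env.sense(); print(a,np.round(s["wrist_force"]-f0,1),round(s["t"],2))
    if np.linalg.norm(s["wrist_force"])>35: break
q,d=viewer.read_camera("scene"); cv2.imwrite("pics/push.png",cv2.resize(q[50:230,200:400,::-1],(600,540)))
E
```

```text
[ 0.50305324 -0.23127385  0.17932765]
28.925 [-0.09809776 -0.45832582  0.58067313] [ 1.24046896  0.34535143 -0.91217886  2.2627001   0.63270318  0.37176757
 -1.97227611]
0.04 0.5 29.66
0.03 -1.6 29.98
0.024 -0.5 30.23
0.018 -0.4 30.48
0.014 -5.9 30.73
0.4 [-2.4  1.4  0.5] 31.12
0.25 [ 0.   0.8 -0.6] 31.59
0.1 [ 0.1  1.  -1.1] 32.07
-0.05 [-0.   1.  -0.6] 32.54
```

View pics/push.png

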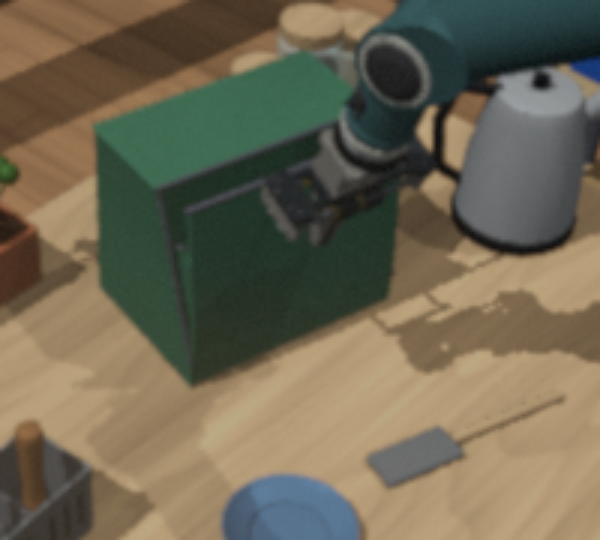

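The drawer has followed the push and is mostly shut, with its panel edge at (190,230) and a narrow gap left. I'll keep going to the stop.

```bash
python3 - <<'E'
from h import *
off=.014
for a,o in ((-.2,off),(-.29,off),(-.33,off),(-.35,off),(-.35,.011),(-.35,.008),(-.35,.005),(-.35,.002),(-.35,-.001),(-.35,-.004)):
    env.movel(tp(a,o),rate=.05); s=env.sense(); f=s["wrist_force"]; print(a,o,np.round(f,1),round(s["t"],2))
    if np.linalg.norm(f)>18: break
env.pause(.2)
env.movel(tp(-.35,.10)-zt*.0,rate=.15)
env.movel(tp(-.35,.14)+[0,0,.15],rate=.2)
for c in("scene","top"):
    q,d=viewer.read_camera(c); cv2.imwrite(f"pics/{c}5.png",q[:,:,::-1])
    print([(np.round(x["at"],3),round(x["score"],2)) for x in tip_of(c,"drawer_handle")],"shut",hand(-.35),"0.05:",hand(-.30))
    P=cloud(c,d); B=(P-H0)@RB   # bin frame
    m=(abs(B[...,1])<.14)&(B[...,2]>.02)&(B[...,2]<.18)&(abs(B[...,0])<.12)&(q[...,1]>q[...,0]*1.3)
    z,x=B[m][:,2],B[m][:,0]; k=x<np.median(x)+.05
    for _ in range(5):
        pf=np.polyfit(z[k],x[k],1); r=abs(x-np.polyval(pf,z)); k=r<.006
    print(c,"panel lean back",np.arctan(pf[0]),pf[1],k.sum())
print([(np.round(x["at"],3),round(x["score"],2)) for x in tip_of("scene","saucer")+tip_of("scene","spatula")+tip_of("scene","cake_server")])
print(env.sense()["t"])
E
```

```text
-0.2 0.014 [-1.1  0.8  0.1] 33.27
-0.29 0.014 [0.1 0.7 0. ] 33.73
-0.33 0.014 [-0.1 -0.4 -1.1] 34.02
-0.35 0.014 [-9.8  2.3  2.3] 34.27
-0.35 0.011 [-19.1   4.8   7. ] 34.52
[(array([ 0.635, -0.264,  0.221]), 0.92)] shut [ 0.6374945  -0.26531607  0.22306638] 0.05: [ 0.62908318 -0.26318622  0.22393249]
scene panel lean back 0.3531745045700239 -0.007375759230318539 2390
[(array([ 0.636, -0.265,  0.222]), 0.89), (array([ 0.369, -0.28 , -0.002]), 0.31)] shut [ 0.6374945  -0.26531607  0.22306638] 0.05: [ 0.62908318 -0.26318622  0.22393249]
top panel lean back 0.35423167919881904 -0.00824223149617887 4658
[(array([ 0.425, -0.027,  0.   ]), 0.91), (array([0.346, 0.31 , 0.002]), 0.68), (array([ 0.368, -0.28 ,  0.005]), 0.87), (array([0.346, 0.31 , 0.   ]), 0.67)]
36.675
```

```bash
python3 -c "
import cv2;i=cv2.imread('pics/scene5.png');cv2.imwrite('pics/v5.png',cv2.resize(i,(800,600)))"
```

```text
(no output)
```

View pics/v5.png

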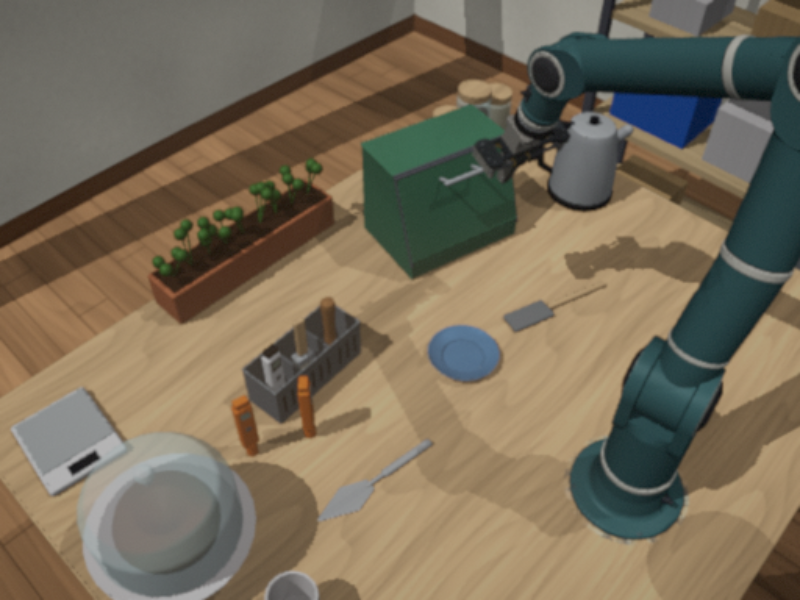

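The picture shows the drawer shut at (450,200), with the panel leaning back 0.353 rad. The thermometer is in the caddy at (272,365), and the arm is clear of everything.

```bash
python3 -c "
from station import *
print(workorder.finish_job())"
```

```text
the job is handed in; nothing more can be done
None
```

The job is handed in at about 37 s; no verdict came back. I held the thermometer aimed at the middle of the crust for over two seconds, stood it back in the caddy lens down, and pushed the drawer fully shut, and the last pictures showed nothing else out of place.

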